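# Line up stacked riser pads with a drift pin, then fit the kingpin

## Robot

A 6-joint arm with a two-finger parallel gripper is mounted at the origin on the work surface. World frame = base frame: x ahead of the robot, y to its left, z up, the work surface at z = 0. Lengths are in m, angles in rad, forces in N, time in s.
With the tool pointing down it reaches from about 0.2 to 0.875 m from the base axis. Payload 3.4 kg.
Tool frame: the origin (TCP) lies between the finger pads; the fingertips stand 25 mm ahead of it and the grasp point (between the pads) lies 6 mm ahead of it (r.nose_length is the z of the fingertips in the tool frame, in m); z points along the fingers, x is the direction in which the jaws open and shut, and the axes are right-handed (so a half turn about z gives the same grasp; the last joint's range is limited). The gripper opens to 94 mm and grips with 3 to 60 N. Pads are 16 mm wide; open, the fingers measure 119 mm over their backs; the gripper's body (75 mm by 177 mm) begins 78 mm behind the grasp point.
Start: joints at [1.067, 0.276, 1.505, -0, 1.361, -0.121], TCP at [0.215, 0.533, 0.23] pointing down, gripper open.
Joint ranges: [-2.89, 2.89], [-0.75, 2.08], [0.22, 2.7], [-1.18, 4.32], [0.11, 2.71], [-2.7, 2.7]. Speed limits (rad/s): [2.57, 2.57, 3.14, 3.14, 3.14, 3.14].

## Interface

Orientations are given as a unit quaternion [w, x, y, z].
In Python, from plant import r, gripper_to, inverse_kinematics, vision, models, telemetry gives the robot as it stands. Calls block until the motion is done:
- r.move_to(position, orientation): joint-space move of the TCP to a pose.
- r.move_l(position, rot=None, vel=0.15, guard=None): straight line of the TCP; rot=None keeps the orientation; vel is the mean speed in m/s. With guard (N) it stops when the force on the tool has changed by that much, and returns True; else False.
- r.movej(angles): joint-space move.
- gripper_to(opening, f_grip=None): finger opening in m; f_grip is the grip in N (None keeps the last); returns when the fingers have stopped.
- r.hold(seconds).
- inverse_kinematics(position, orientation): joint angles nearest the present ones, or None.
- vision.snapshot(name): name is "scene" or "top"; returns the picture (480x640x3 uint8, red, green, blue); there is no depth.
- vision.get_calibration(name): a dict with "fx", "fy", "cx", "cy" (pixels), "position" and "orientation" of the camera in the world. Camera axes: x right, y down, z forward; pixel columns grow to the right and rows downward; lengths in m; the calibration is good to about 2 mm. A picture is of the moment at which its call begins. get_calibration takes no time and is no camera call.
A pose or a line that the arm cannot do raises r.PlanningError and nothing moves.
- r.sign_off(): hands the job in, once; it reports no verdict.
Trained networks look in the newest picture that a camera, given by its name, has taken for a name from the list of things; names that differ only in an ending like _2 or _b are one class to them, and where a whole thing is asked for, a point or a joint stands for the part that bears it (a point fixed in the world has none). Each returns a list of dicts, best first, with "score" (0 to 1); they miss things now and then, are a little off and sometimes report something else, mostly with a low value. They report only what shows in the picture. A call takes as long as a camera call. They do not tell look-alikes from the thing itself.
- models.boxes_of(thing, camera): "at" ([x, y, z] in m, in world coordinates, good to about 4 mm: the middle of the surface that is visible of it).
- models.regions_of(thing, camera): "pixels" (480x640 bool, what is visible of it).
- models.mark_of(thing, camera): "at" ([x, y, z] in m, in world coordinates, good to about 4 mm: a listed point, or the origin of a listed thing).
Readings, each from a call of its own:
- telemetry.current_t(): time.
- telemetry.current_joints(): joint angles.
- telemetry.current_dq(): joint speeds.
- telemetry.current_joint_efforts(): joint torques, N m.
- telemetry.current_ee_pos(): TCP position.
- telemetry.current_tool_rot(): TCP orientation.
- telemetry.current_wrist_force(): force on the tool from outside, world axes, zero at the start.
- telemetry.current_torque(): the same for the moment, N m.
- telemetry.current_opening(): finger opening in m.
Only numpy, scipy, OpenCV 4.12 (cv2) and the standard library are available. Lean on these libraries where they do the work, as an engineer would, in place of code of your own. Each camera call takes 0.05 s, during which the arm holds its last target. There are 200 camera calls.

## Task

Two aluminium riser pads lie stacked in the black cradle with their holes out of line. Put the red-headed drift pin into the upper pad's hole beside the orange dot and, feeling gently for the hidden hole below, draw the upper pad into line and push the drift fully home; then, with the drift left in, fit the steel kingpin fully home in the other hole. Do not press or push on the stack with more than about 1.5 kg, and leave the spice jar, the screwdriver and the loose bearing alone.

Things in the scene. Friction and masses are not known exactly. Their poses are not given: they have to be found in the camera images.
- cradle: Fixed black channel on the bamboo board, 180 long (its x) x 69.5 wide (its y) x 43 high, open at the top. Origin: centre of the underside, z up. Side walls 8 thick, 53.5 apart. In it sits the LOWER riser pad, aluminium, 110 x 50 x 8, its top 38 above the cradle's underside, on a springy bed: pressed down it takes 3 N to start, then 1.5 N per mm, hard stop 4 down.
- lower_top (a point): Fixed point of the cradle (its axes), on its centre line, level with the LOWER pad's top. The lower pad has two through-holes, 12 diameter, 60 apart along x on the centre line, 27 free depth below. The pad's place along x is not measured: its pin hole lies hidden anywhere within 16 either way along x of this point, its bolt hole 60 farther to +x. Sideways it is firm (100 N).
- riser: UPPER riser pad, loose aluminium plate 110 x 52 x 8 (x, y, z), 100 to 200 g, flat on the lower pad between the walls (0.75 play each side), its top 46 above the cradle's underside. Origin: centre of its underside; axes as the cradle. Two through-holes, 12 diameter, at x = -30 and +30. It starts with its holes 7 to 43 too far towards the cradle's +x, so it must be drawn to -x.
- pin_hole (a point): Centre of the mouth (top face) of the upper pad's hole beside the orange dot, for the drift; axes as the upper pad.
- bolt_hole (a point): Centre of the mouth (top face) of the upper pad's other hole, for the kingpin; axes as the upper pad.
- drift: Drift pin, loose, about 70 g: square red head 18 x 18 x 26 high, faces along its x and y; origin at the centre of the head's underside, z up out of the head. Below it a round steel shank: 10.5 diameter for 26, then a taper of 12 down to a 7 diameter tip, 38 below the origin. Stands in a socket of the blue holder, head on the holder's top. Home: head's underside on the upper pad's top.
- kingpin: Steel kingpin bolt, loose, about 60 g, not threaded into anything: dark square head 18 x 18 x 18 high, faces along its x and y; origin at the centre of the head's underside, z up. Round shank 10 diameter, 34 long, the last 6 tapering to 6 diameter. Stands upright in the other socket of the blue holder. Home: head's underside on the upper pad's top.
- holder: Fixed blue silicone bearing holder, block 110 (its x) x 50 (its y) x 48 high on the bamboo board; origin: centre of the underside. Two sockets of 13 diameter, 44 deep, at x = -30 and +30; which holds the drift and which the kingpin varies. The dark ring between them is only an empty bearing seat.
- jar: Glass spice jar with black twist cap, 44 diameter, 95 high, upright on the table beside the board; origin: centre of the underside. Bystander.
- screwdriver: Grey screwdriver, 190 long, lying on the table beside the board along its x. Bystander.
- bearing: Loose steel bearing, 22 outer diameter, 7 high, lying on the board beyond the cradle; origin: centre of the underside. Bystander.
Not all that is in view belongs to the job. Several things have the shape of the riser; the one meant has the colours described above.

How it is judged:
By the outcome, as a careful person would: the job done as asked, in the order asked, and still so for the second after the job is handed in, with the robot touching nothing.
It also fails if it takes over 72 s, if anything falls off the work surface, if the arm or the gripper's body presses on something with over 40 N, if the wrist force passes 120 N, or if a joint passes its speed limit or range.

## Working session

There is one attempt and no reset: what is moved stays moved. The work goes in short steps, each a Python script; the robot and the scene stay as the last script left them, time stands still between calls to the robot, and variables do not carry over. Pictures are saved under pics/ and viewed, about 8 in all and at most 12, crops included, and the job is handed in when it is done.

```bash
ls; mkdir -p pics; python3 - <<'E'
from plant import r, vision, models, telemetry
import cv2
for c in ("scene","top"):
    im=vision.snapshot(c); cv2.imwrite(f"pics/{c}0.png",im[:,:,::-1])
    k=vision.get_calibration(c); print(c,k)
    for t in ("cradle","pin_hole","bolt_hole","drift","kingpin","holder","riser","lower_top"):
        print(t,[(d["at"],round(d["score"],2)) for d in models.mark_of(t,c)][:3])
print(telemetry.current_t(), telemetry.current_tool_rot(), r.nose_length)
E
```

```text
pics
scene {'fx': 466.83451159766247, 'fy': 466.83451159766247, 'cx': 321.4213278796606, 'cy': 247.26727845138137, 'position': array([1.13078322, 0.34139646, 0.66719843]), 'orientation': array([-0.20129781,  0.40389649,  0.8087858 , -0.37711052])}
cradle [([0.5163, -0.1397, 0.0113], 0.69)]
pin_hole [([0.5479, -0.436, 0.0088], 0.88), ([0.5141, -0.1379, 0.0585], 0.82), ([0.3368, -0.3194, 0.0059], 0.66)]
bolt_hole [([0.5724, -0.1337, 0.0572], 0.69), ([0.2777, -0.3105, 0.0066], 0.69), ([0.5246, -0.4925, 0.0066], 0.61)]
drift [([0.5524, 0.1149, 0.0554], 0.62)]
kingpin [([0.4959, 0.1001, 0.0584], 0.67)]
holder []
riser [([0.3048, -0.3137, -0.0015], 0.98), ([0.538, -0.4648, 0.0033], 0.97), ([0.5395, -0.1359, 0.0511], 0.88)]
lower_top [([0.4891, -0.1373, 0.0496], 0.63)]
top {'fx': 607.7178825079803, 'fy': 607.7178825079803, 'cx': 329.45232016020816, 'cy': 241.65124586250963, 'position': array([ 0.3409672 , -0.05023957,  1.28401963]), 'orientation': array([-0.05311928,  0.70522011, -0.70485923,  0.05492175])}
cradle [([0.5147, -0.1332, 0.0141], 0.81)]
pin_hole [([0.5102, -0.1368, 0.0593], 0.9), ([0.6934, -0.3415, 0.0074], 0.85), ([0.3346, -0.3191, 0.0078], 0.79)]
bolt_hole [([0.2752, -0.308, 0.0057], 0.91), ([0.7361, -0.3865, 0.0039], 0.9), ([0.5679, -0.132, 0.0563], 0.69)]
drift [([0.515, -0.1329, 0.015], 0.69), ([0.5539, 0.1131, 0.0651], 0.47)]
kingpin [([0.4924, 0.0982, 0.0634], 0.55)]
holder [([0.5227, 0.1051, 0.0142], 0.6)]
riser [([0.5447, -0.134, 0.0491], 0.86), ([0.7152, -0.3622, 0.0006], 0.84), ([0.534, -0.469, -0.0001], 0.79)]
lower_top [([0.4855, -0.14, 0.0504], 0.87)]
0.9 [-4.13457508e-05  8.28716734e-01  5.59668269e-01  4.24557100e-05] 0.025
```

View pics/scene0.png

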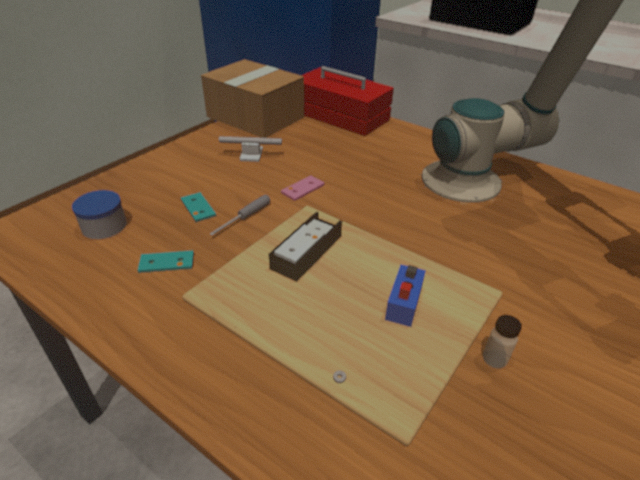

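View pics/top0.png

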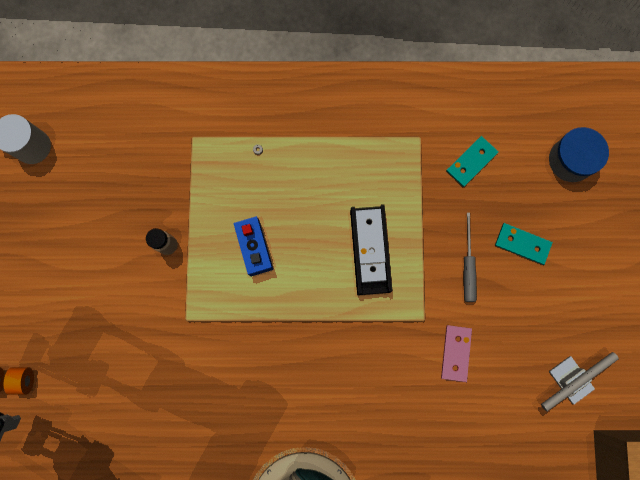

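The scene picture shows the cradle at (306,245) and the holder at (406,293) with the red head nearest. In the top picture the upper pad's pin hole is at (371,250) beside the dot and its bolt hole at (369,222). A dark spot at (373,268) on the exposed lower pad may be the lower pin hole. I'll zoom in to check.

```bash
python3 - <<'E'
import cv2,numpy as np
t=cv2.imread("pics/top0.png"); s=cv2.imread("pics/scene0.png")
a=cv2.resize(t[200:300,335:405],None,fx=5,fy=5,interpolation=cv2.INTER_CUBIC)
b=cv2.resize(t[210:280,225:280],None,fx=5,fy=5,interpolation=cv2.INTER_CUBIC)
c=np.zeros((500,780,3),np.uint8); c[:500,:350]=a; c[:350,350:625]=b
cv2.imwrite("pics/z1.png",c)
d=cv2.resize(s[205:285,262:352],None,fx=7,fy=7,interpolation=cv2.INTER_CUBIC); cv2.imwrite("pics/z2.png",d)
E
```

```text
(no output)
```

View pics/z1.png

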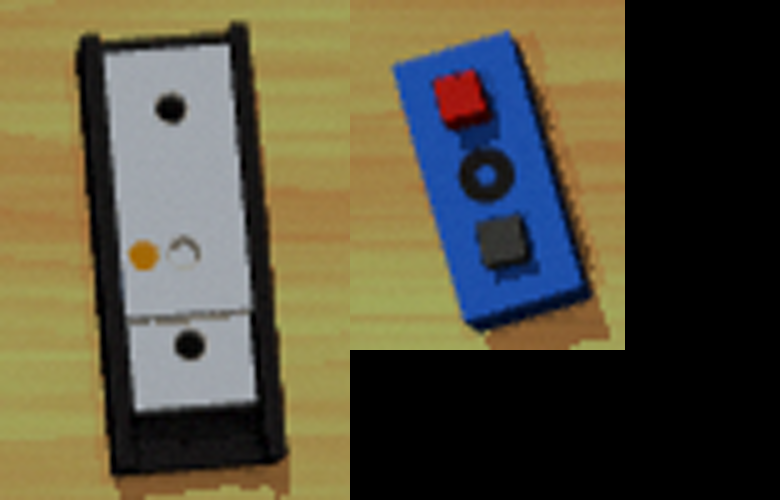

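View pics/z2.png

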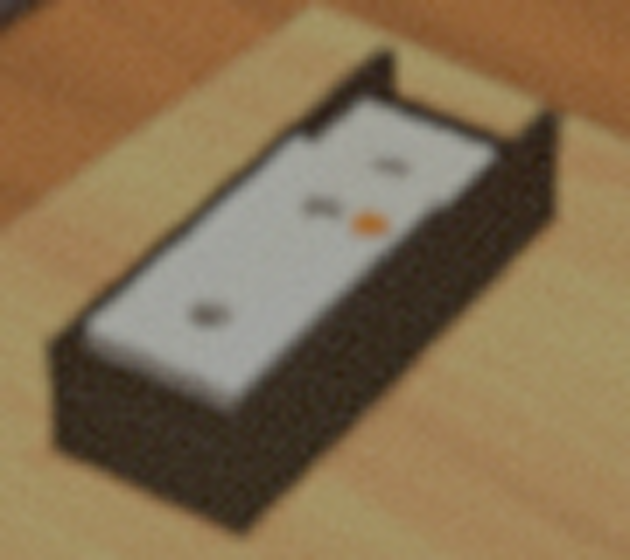

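The zoom shows that the lower pad's pin hole is visible at about (373,268). The upper pin hole has bare aluminium under it, so the offset is roughly 36 mm. Next I'll convert these pixels to positions.

```bash
cat > h.py <<'E'
import cv2,numpy as np
from scipy.spatial.transform import Rotation as R
from plant import r, gripper_to, inverse_kinematics, vision, models, telemetry
def ray(cam,uv,z):
    k=vision.get_calibration(cam); q=k["orientation"]
    d=R.from_quat([q[1],q[2],q[3],q[0]]).apply([(uv[0]-k["cx"])/k["fx"],(uv[1]-k["cy"])/k["fy"],1])
    p=np.array(k["position"]); return p+d*(z-p[2])/d[2]
def down(yaw):  # tool z down, tool x at yaw
    q=(R.from_euler("z",yaw)*R.from_euler("x",np.pi)).as_quat(); return np.array([q[3],q[0],q[1],q[2]])
def F(n=1): return np.array(telemetry.current_wrist_force())
def pos(): return np.array(telemetry.current_ee_pos())
E
python3 - <<'E'
from h import *
t=cv2.imread("pics/top0.png").astype(int); B,G,Rr=t[...,0],t[...,1],t[...,2]
gray=t.sum(2)/3
def cen(cx,cy,w,wt):
    ys,xs=np.mgrid[cy-w:cy+w+1,cx-w:cx+w+1]; m=wt[cy-w:cy+w+1,cx-w:cx+w+1]; return (xs*m).sum()/m.sum(),(ys*m).sum()/m.sum()
dark=np.clip(150-gray,0,None)
b0=0.012
bolt=ray("top",cen(369,221,5,dark),b0+.046); low=ray("top",cen(373,268,5,dark),b0+.038)
org=((Rr-B)>60)*1.0*np.clip(Rr-B,0,None)
dot=ray("top",cen(363,251,5,org),b0+.046)
print("bolt",bolt,"low",low,"dot",dot)
print("yaw bolt->low",np.arctan2(*(bolt-low)[1::-1]), "dist",np.hypot(*(bolt-low)[:2]))
# white pad / holder rects
def rect(m,z,roi):
    mm=np.zeros(m.shape,np.uint8); x0,y0,x1,y1=roi; mm[y0:y1,x0:x1]=m[y0:y1,x0:x1]
    c=max(cv2.findContours(mm,0,2)[0],key=cv2.contourArea); q=cv2.boxPoints(cv2.minAreaRect(c))
    P=np.array([ray("top",p,z)[:2] for p in q]); e=P[1]-P[0];f=P[2]-P[1]
    print(P.mean(0).round(4),"sides",np.linalg.norm(e).round(4),np.linalg.norm(f).round(4),"yaws",np.arctan2(e[1],e[0])%(np.pi/2))
white=(gray>120)&(abs(Rr-B)<40)
print("white");rect(white,b0+.042,(345,200,400,300))
print("holder");rect((B-Rr>60),b0+.048,(225,205,285,285))
red=(Rr>150)&(G<80); print("red");rect(red,b0+.074,(235,215,265,245))
print("king");rect((gray<75)&(abs(B-Rr)<25)&(gray>40),b0+.066,(240,248,270,268))
print(t[236,246:272].tolist())
print("red rows",t[222:240,247].tolist()); print("king rows",t[248:270,256].tolist())
E
```

```text
bolt [ 0.57221354 -0.1338805   0.058     ] low [ 0.47733255 -0.14095529  0.05      ] dot [ 0.51134774 -0.12213419  0.058     ]
yaw bolt->low 0.07442714835655814 dist 0.09514438885671092
white
[ 0.5429 -0.1365] sides 0.0515 0.1101 yaws 0.08923403333744884
holder
[0.523 0.104] sides 0.0504 0.111 yaws 0.289037280423593
red
[0.5523 0.1132] sides 0.016 0.0158 yaws 0.2509103906777894
king
[0.4948 0.0962] sides 0.0164 0.0159 yaws 0.2005262618871817
[[75, 32, 16], [78, 33, 13], [89, 36, 10], [94, 39, 10], [96, 41, 12], [97, 41, 12], [97, 42, 12], [98, 42, 11], [104, 44, 16], [168, 80, 29], [170, 79, 30], [170, 79, 30], [170, 79, 30], [171, 81, 34], [169, 80, 30], [166, 76, 27], [127, 58, 23], [32, 15, 13], [32, 63, 92], [57, 109, 154], [61, 116, 161], [64, 121, 163], [71, 136, 161], [74, 136, 163], [70, 136, 162], [73, 136, 163]]
red rows [[168, 77, 27], [168, 77, 27], [98, 50, 86], [28, 26, 155], [11, 20, 162], [16, 21, 164], [17, 23, 165], [14, 21, 163], [18, 22, 166], [13, 20, 164], [15, 20, 164], [5, 5, 69], [0, 2, 41], [35, 19, 29], [78, 33, 13], [93, 38, 7], [97, 41, 12], [96, 42, 14]]
king rows [[85, 46, 26], [162, 76, 32], [172, 80, 32], [171, 80, 32], [168, 78, 26], [94, 59, 43], [54, 52, 51], [48, 50, 52], [52, 53, 55], [54, 54, 55], [49, 50, 50], [52, 53, 55], [48, 50, 50], [49, 51, 52], [16, 17, 18], [41, 19, 6], [94, 40, 14], [100, 43, 17], [160, 72, 25], [171, 81, 30], [170, 78, 32], [169, 79, 30]]
```

Cradle yaw is about 0.08 rad. The upper bolt hole is at (0.572,-0.134), the lower pin hole at (0.477,-0.141), and they are 95 mm apart, so the draw is about 35 mm. The holder fits with sockets at (0.552,0.113) and (0.494,0.096). Next: pick the drift.

```bash
python3 - <<'E'
from h import *
gripper_to(0.040)
q=down(.28)
if inverse_kinematics([.552,.1128,.15],q) is None: q=down(.28+np.pi)
print(inverse_kinematics([.552,.1128,.15],q))
r.move_to([.552,.1128,.15],q)
print("g",r.move_l([.552,.1128,.088],vel=.06,guard=5),pos(),F())
gripper_to(0.0,f_grip=30); print("open",telemetry.current_opening())
f0=F(); print(f0)
r.move_l([.552,.1128,.150],vel=.12); r.hold(.2); print(F(),telemetry.current_opening(),telemetry.current_t())
yaw=.08; p=[.5124,-.1387,.150]
js=[(inverse_kinematics(p,down(y)),y) for y in (yaw,yaw+np.pi)]; print(js)
print(telemetry.current_joints())
E
```

```text
[ 7.80799154e-02  3.15040068e-01  1.65728718e+00 -4.44089210e-16
  1.16926541e+00 -2.01920085e-01]
g False [0.55241601 0.11280167 0.08839832] [0.74413538 0.49239543 0.27801483]
open 0.017811051990263588
[-0.2699565  -0.55715372  1.63691095]
[ 0.41900461 -0.3142647  -0.62320624] 0.01755381615910508 6.3417
[(array([-3.95463438e-01,  2.69153631e-01,  1.72619243e+00, -4.44089210e-16,
        1.14624659e+00, -4.75463438e-01]), 0.08), (array([-0.39546344,  0.26915363,  1.72619243,  0.        ,  1.14624659,
        2.66612922]), 3.221592653589793)]
[ 7.80302219e-02  3.16029921e-01  1.65858309e+00  4.74424622e-05
  1.16905749e+00 -2.01908418e-01]
```

```bash
python3 - <<'E'
from h import *
r.move_to([.5124,-.1387,.150],down(.08))
r.hold(.2); im=vision.snapshot("scene"); cv2.imwrite("pics/s1.png",cv2.resize(im[190:290,260:380,::-1],None,fx=5,fy=5,interpolation=2))
print(F())
print("g",r.move_l([.5124,-.1387,.112],vel=.03,guard=2.5)); r.hold(.1); print(pos(),F(),telemetry.current_t())
E
```

```text
[ 0.40613726 -0.20065341 -0.38437562]
g True
[ 0.5122104  -0.13866825  0.11381896] [0.62281898 0.11738474 3.28675746] 8.7917
```

The drift touched the lower pad through the upper hole (TCP z 0.114; the pad top would have stopped it at about 0.124). Now I'll lift 1 mm, draw to the lower hole, and feel for it.

```bash
python3 - <<'E'
from h import *
p=pos(); z=p[2]+.0012
r.move_l([p[0],p[1],z],vel=.02); r.hold(.1); print("free",F())
g=r.move_l([.4773,-.1411,z],vel=.03,guard=8); r.hold(.1); print("drag",g,pos(),F())
if not g:
    g=r.move_l([.4773,-.1411,z-.008],vel=.015,guard=3); r.hold(.1); print("down",g,pos(),F())
print(telemetry.current_opening(),telemetry.current_t())
im=vision.snapshot("scene"); cv2.imwrite("pics/s2.png",cv2.resize(im[190:290,260:380,::-1],None,fx=5,fy=5,interpolation=2))
E
```

```text
free [ 0.50821303 -0.35244642  0.89059696]
drag False [ 0.47718069 -0.14110287  0.1148491 ] [ 1.13552598 -0.9667697   0.18656068]
down False [ 0.47684957 -0.14112579  0.10692112] [ 0.07154897 -1.18474239  0.44761855]
0.017669687737114772 11.3417
```

View pics/s2.png

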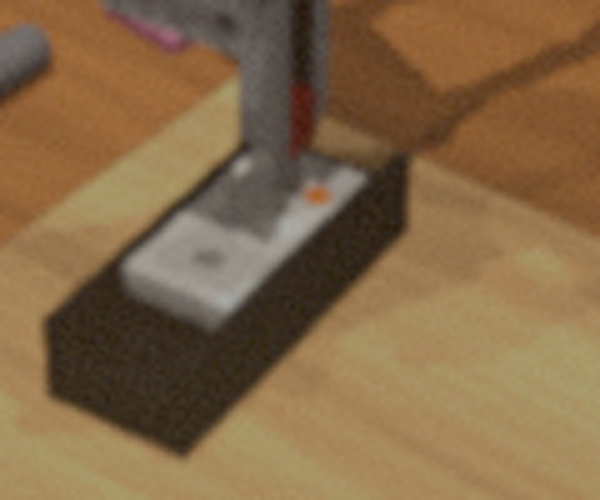

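The picture shows the upper pad drawn towards −x with the dot beside the drift at about (318,195). The drift went 7 mm below the lower pad's top with no resistance, so I'll push it home.

```bash
python3 - <<'E'
from h import *
p=pos()
for k in range(6):
    g=r.move_l([p[0],p[1],.081],vel=.025,guard=4); r.hold(.1); q=pos(); f=F(); print(g,q,f)
    if not g or q[2]<.088: break
    d=f[:2]; 
    # relieve sideways load, if any
    p=np.array([*(q[:2]+np.clip(d*.0003,-.001,.001)),q[2]+.0005]); r.move_l(p,vel=.02)
print(telemetry.current_t())
E
```

```text
True [ 0.47614445 -0.14134923  0.10150383] [ 1.13430379 -0.74924684  0.05600821]
True [ 0.4761238  -0.14161359  0.08310967] [0.116628   0.34589127 4.31436386]
13.0
```

Drift home: the two contacts are 30.7 mm apart in TCP z, against 30 expected. I'll release it, check, then pick the kingpin.

```bash
python3 - <<'E'
from h import *
gripper_to(0.032); p=pos(); print(F())
r.move_l([p[0],p[1],.15],vel=.1)
q=down(.27); k=[.4944,.0956]
r.move_to([*k,.13],q)
r.hold(.1)
im=vision.snapshot("top"); cv2.imwrite("pics/t3.png",cv2.resize(im[200:300,335:405,::-1],None,fx=5,fy=5,interpolation=2))
print("g",r.move_l([*k,.086],vel=.06,guard=5),pos(),F())
gripper_to(0.0,f_grip=30); print("open",telemetry.current_opening())
r.move_l([*k,.14],vel=.12); r.hold(.1); print(F(),telemetry.current_opening(),telemetry.current_t())
im=vision.snapshot("scene"); cv2.imwrite("pics/s3.png",im[150:390,230:530,::-1].repeat(2,0).repeat(2,1))
for d in models.mark_of("drift","scene")[:2]+models.mark_of("pin_hole","scene")[:3]+models.mark_of("bolt_hole","scene")[:3]: print(d)
E
```

```text
[-2.74090193  0.00959144  4.57422628]
g True [0.49349674 0.09554826 0.08725474] [-0.8708021   0.01684093  4.8210093 ]
open 0.017684894742359077
[-0.14463312 -0.28003457  0.0567526 ] 0.01770056541912516 17.125
{'at': [0.693, -0.3414, 0.0073], 'score': 0.85}
{'at': [0.3371, -0.3216, 0.0086], 'score': 0.72}
{'at': [0.5461, -0.4349, 0.0079], 'score': 0.64}
{'at': [0.7399, -0.3816, 0.0061], 'score': 0.84}
{'at': [0.5249, -0.4921, 0.0106], 'score': 0.75}
{'at': [0.537, -0.1371, 0.0579], 'score': 0.67}
```

View pics/t3.png

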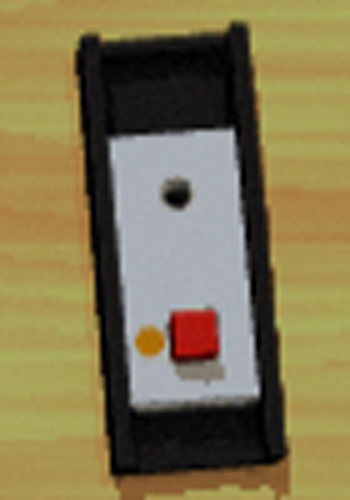

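View pics/s3.png

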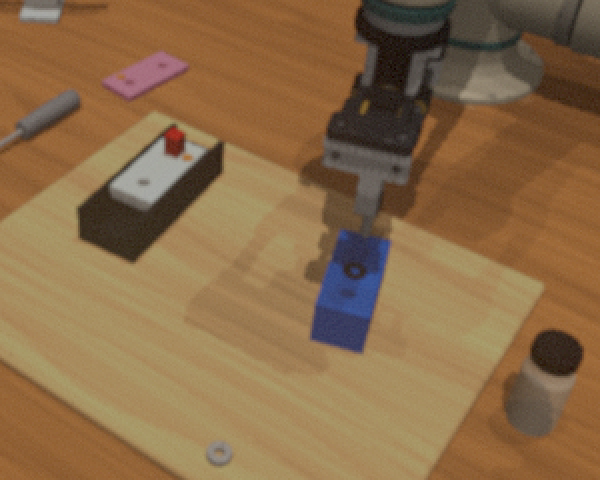

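The top crop shows the drift seated at (194,335), the bolt hole at (177,193) looking through to depth, and about 60 mm between them. The scene view shows the kingpin held and the bystanders untouched. Next: fit the kingpin.

```bash
python3 - <<'E'
from h import *
print("hole ray",ray("top",(370.0,238.2),.058))
x,y=.5365,-.1369
r.move_to([x,y,.15],down(.08)); r.hold(.1); p=np.array([x,y,.15])
for k in range(8):
    g=r.move_l([p[0],p[1],.081],vel=.03,guard=3.5); r.hold(.1); q=pos(); f=F(); print(g,q,f)
    if not g or q[2]<.0875: break
    if q[2]>.112: print("missed"); break
    p=np.array([*(q[:2]+np.clip(f[:2]*.0003,-.001,.001)),q[2]+.0005]); r.move_l(p,vel=.02)
print(telemetry.current_t())
E
```

```text
hole ray [ 0.53714888 -0.13619702  0.058     ]
True [ 0.53603207 -0.13690735  0.08249488] [ 2.29774542 -0.36665886  2.94259722]
20.5167
```

```bash
python3 - <<'E'
from h import *
p=pos(); r.move_l([p[0],p[1],p[2]+.0007],vel=.02)
gripper_to(0.032); r.move_l([p[0],p[1],.14],vel=.1)
gripper_to(0.0)
def tap(x,y,top):
    r.move_l([x,y,top+.012+.025],vel=.1); r.hold(.1)
    g=r.move_l([x,y,top-.006+.025],vel=.02,guard=3); r.hold(.05); print("tap",g,"tip z",pos()[2]-.025,F()); r.move_l([x,y,.14],vel=.1)
tap(p[0],p[1],.076)
tap(.4763,-.1413,.084)
r.move_to([.40,.25,.30],down(.3)); 
im=vision.snapshot("top"); im2=vision.snapshot("scene")
a=cv2.resize(im[200:300,335:405,::-1],None,fx=5,fy=5,interpolation=2); b=cv2.resize(im2[200:290,262:342,::-1],None,fx=5,fy=5,interpolation=2)
c=np.zeros((500,760,3),np.uint8); c[:,:350]=a; c[:450,355:755]=b; cv2.imwrite("pics/f.png",c)
print(telemetry.current_t())
E
```

```text
tap True tip z 0.07465216125193644 [ 0.44441226 -0.28869553  4.69317524]
tap True tip z 0.08279434000869701 [-0.67957277 -0.46898855  4.54761081]
28.1333
```

View pics/f.png

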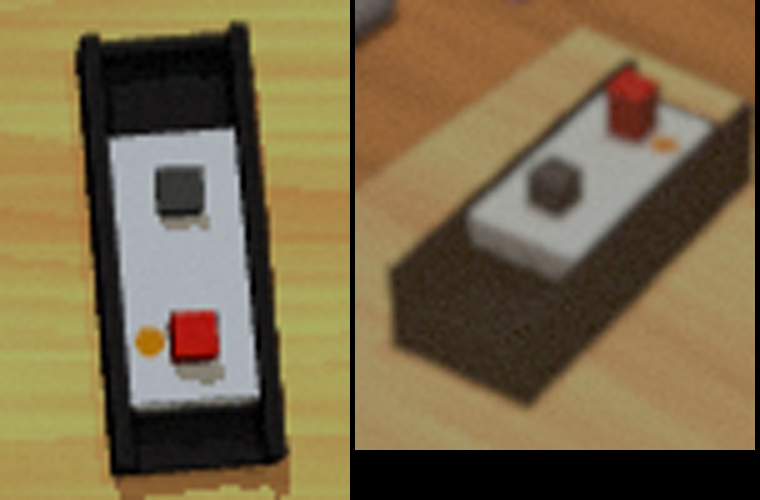

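Both heads sit on the pad: drift at (194,335), kingpin at (180,190). The taps put their tops at 82.8 and 74.7 mm, 8.1 mm apart against the 8 mm difference in head heights.

```bash
python3 -c "
from plant import r,telemetry
r.sign_off(); print(telemetry.current_t())"
```

```text
the job is handed in; nothing more can be done
the job is handed in; nothing more can be done
```

The drift is fully home in both pads, the kingpin is fully home in the other hole, and the job is handed in. I put the drift in the hole beside the orange dot and felt the lower pad with about 4 N. I then lifted about 1 mm, drew the upper pad about 35 mm to −x and pushed the drift home. With the drift left in, the kingpin went in at the first try.

**Last checks:**
- **Seating:** light taps on the two heads put their tops 8.1 mm apart, against 8 mm if both are home. The last pictures show both heads flat on the pad.
- **Force:** readings on the stack stayed at about 5 N or less, well under the 15 N limit; they were taken at each stop, not all the way through the moves.
- **Time and bystanders:** the clock stood at about 28 s at the last check. I went nowhere near the jar, screwdriver or bearing, and they were undisturbed in the last wide view, taken before the kingpin was fitted.

**What disagreed:** contact heights came out 1–2 mm from my first estimate. The fingers also touched the holder's top with about 5 N when I picked up the kingpin. Neither affected the result.

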